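# Pack a sleeve with spacer discs up to its mark

## Robot

A 6-joint arm with a two-finger parallel gripper is mounted at the origin on the work surface. World frame = base frame: x ahead of the robot, y to its left, z up, the work surface at z = 0. Lengths are in m, angles in degrees, forces in N, time in s.
With the tool pointing down it reaches from about 0.25 to 0.725 m from the base axis. Payload 9.7 kg.
Tool frame: the origin (TCP) lies midway between the tips of the shut fingers; the grasp point (between the pads) lies 19 mm behind it; z points along the fingers, y is the direction in which the jaws open and shut (so a half turn about z gives the same grasp; the last joint's range is limited). The gripper opens to 85 mm and grips with 20 to 120 N. Pads are 22 mm wide; open, the fingers measure 114 mm over their backs; the gripper's body (76 mm by 85 mm) begins 54 mm behind the grasp point. The pads swing forward as they close: fully open they stand 13 mm farther back than shut.
Start: joints at [74.599, 4.979, 10.078, 95.1, 0, 90], TCP at [0.146, 0.53, 0.231] pointing down, gripper open.
Joint ranges: [-179.16, 179.16], [-48.56, 103.87], [-65.8, 70.77], [-126.05, 130.52], [-82.76, 87.17], [-180, 180]. Speed limits (degrees/s): [127.2, 127.2, 147.25, 180, 180, 180].

## Interface

Orientations are given as a 3x3 rotation matrix whose columns are the frame's x, y, z axes.
In Python, from plant import robot gives the robot as it stands.
- The arm moves only by the tool servo_tool, never from a script. Its argument "increments" is a list of rows, each a list of 3 entries, a list of its own where there are three numbers: the shift along the tool's x, y, z in cm, then the turn about the tool's z in rad, then the finger opening in cm, from 0 to 8.54. In form: [[[x, y, z], spin, claw], ...]. A call has 1 to 8 rows; each row shifts and turns the commanded pose from where the row before left it, along the tool's axes as they then stand; what a row does not reach is not made up. A row lasts 1/10 s, in which the tool goes at most 50 mm and 8.59 degrees, less where a joint would pass 70% of its speed; a pose out of reach is approached as far as the arm can. A call is refused whole if a number of a shift passes 5 or a number of a turn 0.15, either way. A call with a gripper value outside its range is refused whole. The fingers move at their own pace and stop on an object; the grip force is fixed at half the most. Time passes only in rows, so rows that do not move let the fingers close. It gives the time, the measured TCP pose, the force and the opening at its end, in the units of the state.
- robot.observe(): the state, without advancing time (a new reading comes with each control period).
- robot.capture(name): name is "side" or "top" or "wrist"; returns the picture (420x560x3 uint8, blue, green, red); there is no depth.
- robot.camera_params(name): a dict with "vfov" (degrees; the focal length in pixels is half the picture's height over the tangent of half this angle, whatever the lens; pixels are square), "cx", "cy" (the principal point, pixels), "R" (3x3) and "t" (3): a world point X has camera coordinates R X + t. Camera axes: x right, y down, z forward; pixel columns grow to the right and rows downward; lengths in m; the calibration is good to about 2 mm. A picture is of the moment at which its call begins: read the wrist's pose just before it. camera_params takes no time and is no camera call; for the wrist camera it gives the pose at the moment of the call.
- robot.job_done(): hands the job in, once; it reports no verdict.
The state is a dict: "time_s": time; "joint_pos": joint angles; "joint_velocities": joint speeds; "effort": joint torques, N m; "tcp_pos": TCP position; "orientation": TCP orientation; "ft_force": force on the tool from outside, world axes, zero at the start; "moment": the same for the moment, N m; "opening": finger opening in m.
Only numpy, scipy, OpenCV 4.12 (cv2) and the standard library are available. Lean on these libraries where they do the work, as an engineer would, in place of code of your own. Each camera call takes 0.05 s, during which the arm holds its last target.

## Task

Stack spacer discs inside the clear upright sleeve until the top of the stack is level with the dark ring marked round it: the two thick grey discs, one flat on the other, come out right. Leave the thin disc lying where it is.

Things in the scene. Friction and masses are not known exactly. Their poses are not given: they have to be found in the camera images.
- tube: clear plastic sleeve, upright, open at the top, fixed on the bench on a round dark steel foot (110 mm across, 6 mm high). Origin on its axis at bench level, z up. Bore 80 mm, outside 88 mm; inner floor 8 mm and rim 80 mm above the bench. The dark ring (the mark) is 68 mm above the bench. Fingers round a disc do not fit inside; a disc let go level in the mouth drops and lies flat
- disc_a: plain grey plastic spacer disc, one of two alike: diameter 58 mm, thickness 30 mm, about 110 g, loose, lying flat on the bench at the start; origin at its centre (15 mm above the bench at the start), z axis = the disc's axis
- disc_b: plain grey plastic spacer disc, one of two alike: diameter 58 mm, thickness 30 mm, about 110 g, loose, lying flat on the bench at the start; origin at its centre (15 mm above the bench at the start), z axis = the disc's axis
- thin_disc: grey plastic disc of the same diameter, 58 mm, but only 10 mm thick, loose, lying flat on the bench; not needed; origin at its centre
Not all that is in view belongs to the job. Of the things that look like the tube, take the one that is farthest to the robot's left at the start.

How it is judged (in metres and radians):
At the end, for the whole second after the job is handed in: Both thick discs rest in the sleeve, one on the other, centres 23 and 53 mm above the bench (within 8 mm), so the stack's top is at the mark; each within 15 mm of the sleeve's axis and 10 degrees of flat. The thin disc is within 30 mm of where it began (((z of disc_a in the frame of tube between 0.015 and 0.031 m and z of disc_b in the frame of tube between 0.045 and 0.061 m) or (z of disc_b in the frame of tube between 0.015 and 0.031 m and z of disc_a in the frame of tube between 0.045 and 0.061 m)) and horizontal distance between each of disc_a, disc_b and tube below 0.015 m and angle between the z axis of each of disc_a, disc_b and the z axis of tube, either way round below 0.175 rad and linear speed of each of disc_a, disc_b below 0.02 m/s and distance of thin_disc from where it was at the start of the episode below 0.03 m); the robot touches nothing.
It fails at once if the thin disc is moved 30 mm or more (distance of thin_disc from where it was at the start of the episode above 0.03 m).
It also fails if it takes over 58 s, if anything falls off the work surface, if the arm or the gripper's body presses on something with over 40 N, if the wrist force passes 120 N, or if a joint passes its speed limit or range.

## Working session

There is one attempt and no reset: what is moved stays moved. The work goes in short steps, Python scripts to look and compute and a tool call to move; the robot and the scene stay as the last step left them, time stands still between calls to the robot, and variables do not carry over. Pictures are saved under pics/ and viewed, and the job is handed in when it is done.

Besides the shell and the picture viewer there is one more tool, called after "Call:" as a command line: name --argument value ..., lists and objects as JSON in quotes. servo_tool: Moves the arm, as the interface text tells. Its arguments: {"type":"object","properties":{"increments":{"type":"array","items":{"type":"array"}}},"required":["increments"]}

```bash
ls; mkdir -p pics; python3 - <<'E'
from plant import robot
import cv2
s=robot.observe(); print(s['time_s'],s['tcp_pos'],s['orientation'],s['opening'])
for n in ("side","top","wrist"):
    p=robot.camera_params(n); print(n,p)
    cv2.imwrite(f"pics/{n}0.png",robot.capture(n))
E
```

```text
pics
0.0 [0.14601041 0.53003586 0.23058196] [[-9.64083417e-01  2.65599373e-01 -3.72229087e-04]
 [ 2.65599634e-01  9.64082565e-01 -1.28176389e-03]
 [ 1.84238862e-05 -1.33459122e-03 -9.99999109e-01]] 0.08541340461071581
side {'vfov': 47.391076612905714, 'cx': 282.03009713215874, 'cy': 212.56515475489914, 'R': array([[ 6.63683582e-01, -7.48013305e-01, -4.46385465e-04],
       [-5.60045767e-01, -4.96511410e-01, -6.63193153e-01],
       [ 4.95855667e-01,  4.40400404e-01, -7.48448156e-01]]), 't': array([-0.38543927,  0.24175671,  0.82264972])}
top {'vfov': 48.140126546589435, 'cx': 278.43684067799165, 'cy': 208.4469635004863, 'R': array([[ 1.25803721e-03, -9.99982575e-01, -5.76782726e-03],
       [-9.94089848e-01, -6.24465250e-04, -1.08558670e-01],
       [ 1.08553176e-01,  5.87030937e-03, -9.94073311e-01]]), 't': array([-0.08937297,  0.49034444,  1.16680207])}
wrist {'vfov': 69.92713971008558, 'cx': 281.9838553295753, 'cy': 207.22468363374196, 'R': array([[ 0.26473406,  0.96431891, -0.00221942],
       [ 0.91738142, -0.25113768,  0.30877371],
       [ 0.29719895, -0.08377897, -0.95113294]]), 't': array([-0.54867015, -0.04040666,  0.38156702])}
```

View pics/side0.png

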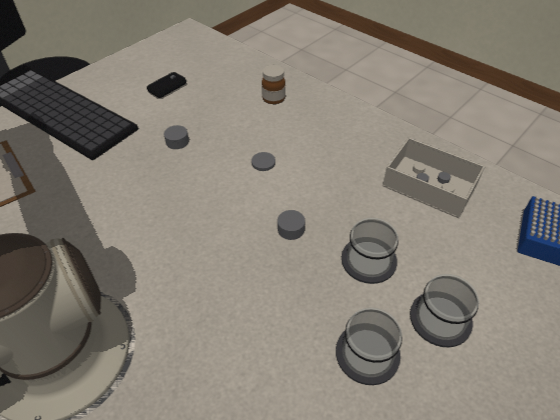

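View pics/top0.png

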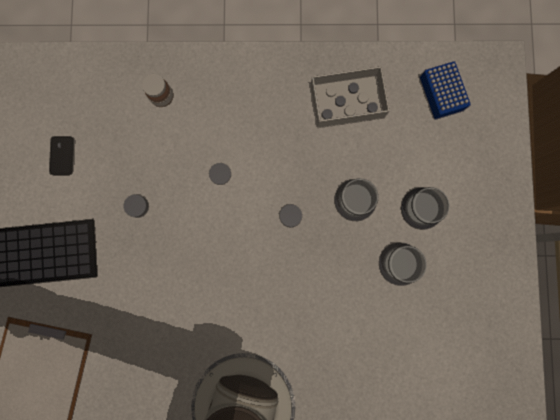

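View pics/wrist0.png

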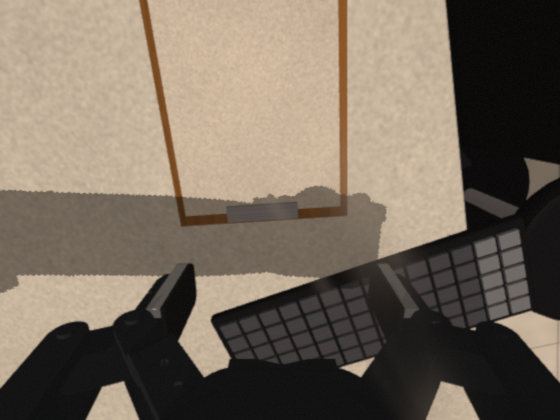

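Candidates:
- **Sleeves (top view):** (357,199), (427,207) and (404,264). The one farthest left is (357,199), seen at about (370,250) in the side view.
- **Discs (top / side view):** (136,205) / (176,137) looks thick, (220,174) / (263,161) looks thin, and (290,216) / (291,225) looks thick.

Next I check these in close crops.

```bash
python3 - <<'E'
import cv2,numpy as np
s=cv2.imread('pics/side0.png');t=cv2.imread('pics/top0.png')
def c(im,x,y,w,h,k): return cv2.resize(im[y:y+h,x:x+w],None,fx=k,fy=k,interpolation=cv2.INTER_CUBIC)
a=c(s,150,110,170,140,2.3); b=c(s,320,200,160,190,2)
d=c(t,110,150,210,90,2);e=c(t,325,170,130,120,2)
W=np.zeros((600,800,3),np.uint8)
for im,x,y in((a,0,0),(b,400,0),(d,0,390),(e,430,385)):
    h=min(im.shape[0],600-y);w=min(im.shape[1],800-x);W[y:y+h,x:x+w]=im[:h,:w]
cv2.imwrite('pics/crop0.png',W)
E
```

```text
(no output)
```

View pics/crop0.png

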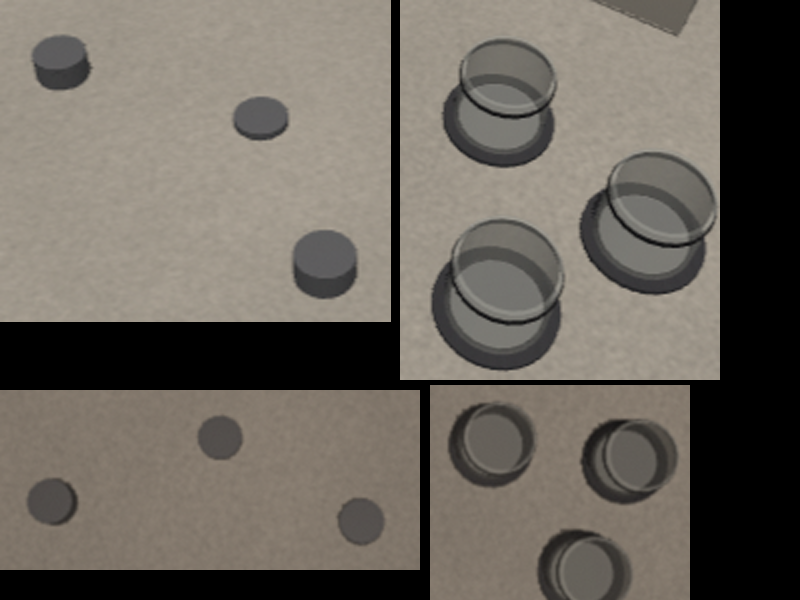

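```bash
cat > h.py <<'E'
import numpy as np,cv2
def ray(p,uv,shape=(420,560)):
    f=shape[0]/2/np.tan(np.radians(p['vfov']/2)); R=p['R'];t=p['t']
    d=R.T@np.array([(uv[0]-p['cx'])/f,(uv[1]-p['cy'])/f,1.]); return -R.T@t,d/np.linalg.norm(d)
def onz(p,uv,z):
    o,d=ray(p,uv); return o+d*(z-o[2])/d[2]
def tri(a,b):
    (o1,d1),(o2,d2)=a,b
    A=np.stack([d1,-d2],1);s=np.linalg.lstsq(A,o2-o1,rcond=None)[0]
    P,Q=o1+d1*s[0],o2+d2*s[1]; return (P+Q)/2,np.linalg.norm(P-Q)
def proj(p,X):
    f=210/np.tan(np.radians(p['vfov']/2));c=p['R']@X+p['t'];return np.array([p['cx']+f*c[0]/c[2],p['cy']+f*c[1]/c[2]])
E
python3 - <<'E'
from h import *
from plant import robot
ps,pt=robot.camera_params('side'),robot.camera_params('top')
S=cv2.imread('pics/side0.png');T=cv2.imread('pics/top0.png')
def face(im,c,r,thr=None):
    x,y=c; g=cv2.cvtColor(im,6)[y-r:y+r,x-r:x+r]; k=4
    g=cv2.GaussianBlur(cv2.resize(g,None,fx=k,fy=k,interpolation=cv2.INTER_CUBIC),(5,5),0)
    bg=np.median(g); t0,m=cv2.threshold(g,0,255,cv2.THRESH_BINARY_INV+cv2.THRESH_OTSU)
    v=g[cv2.erode(m,np.ones((9,9)))>0].reshape(-1,1)
    t1,_=cv2.threshold(v,0,255,cv2.THRESH_OTSU)
    lo,hi=v[v<=t1].mean(),v[v>t1].mean()
    out=[]
    for mm in (m,((g>(t1 if hi-lo>10 else 0))&(m>0)).astype(np.uint8)*255):
        mm=cv2.morphologyEx(mm,cv2.MORPH_OPEN,np.ones((9,9)))
        cs=max(cv2.findContours(mm,0,1)[0],key=cv2.contourArea)
        e=cv2.fitEllipse(cv2.convexHull(cs)); out.append(((e[0][0]+.5)/k+x-r-.5,(e[0][1]+.5)/k+y-r-.5,e[1][0]/k,e[1][1]/k))
    return out,(t0,t1,lo,hi)
for n,a,b in(('L',(176,137),(136,205)),('thin',(263,161),(220,174)),('R',(291,225),(290,216))):
    fs,i1=face(S,a,22);ft,i2=face(T,b,20)
    print(n,np.round(fs,1).tolist(),np.round(ft,1).tolist(),np.round(i1),np.round(i2))
    X,e=tri(ray(ps,fs[1][:2]),ray(pt,ft[1][:2]));print(' tri',X.round(4),e.round(4))
    for h in(.01,.03): print(h,onz(ps,fs[1][:2],h).round(4),onz(pt,ft[1][:2],h).round(4))
# tube foot: dark mask
for n,im,c,r,p in(('side',S,(370,252),40,ps),('top',T,(356,200),28,pt)):
    x,y=c; g=cv2.resize(cv2.cvtColor(im,6)[y-r:y+r,x-r:x+r],None,fx=4,fy=4,interpolation=cv2.INTER_CUBIC)
    print(n,[ (i,int((g<i).sum())) for i in (60,70,80,90,100)])
    cv2.imwrite(f'pics/tube_{n}.png',cv2.resize(g,None,fx=1.5,fy=1.5))
E
```

```text
L [[176.2, 137.0, 24.5, 26.1], [175.0, 132.5, 14.5, 23.8]] [[135.9, 205.5, 24.1, 25.9], [134.3, 204.9, 21.9, 24.0]] [114.  75.  59.  92.] [96. 64. 53. 77.]
 tri [0.4986 0.2763 0.0315] 0.0001
0.01 [0.5134 0.2996 0.01  ] [0.5012 0.2831 0.01  ]
0.03 [0.4996 0.2779 0.03  ] [0.4988 0.2768 0.03  ]
thin [[263.0, 161.3, 19.4, 25.0], [262.9, 159.8, 16.2, 24.4]] [[219.6, 173.5, 22.3, 22.8], [219.6, 173.5, 22.3, 22.8]] [122.  78.  65.  93.] [101.  78.  77.  80.]
 tri [0.5834 0.0634 0.0125] 0.001
0.01 [0.5857 0.0649 0.01  ] [0.5835 0.064  0.01  ]
0.03 [0.57   0.0494 0.03  ] [0.5798 0.0614 0.03  ]
R [[290.8, 224.7, 29.7, 30.8], [290.9, 220.2, 20.9, 28.3]] [[290.0, 215.2, 23.4, 24.6], [290.0, 215.2, 23.4, 24.6]] [117.  76.  61.  93.] [100.  79.  77.  81.]
 tri [ 0.4733 -0.1186  0.0298] 0.0015
0.01 [ 0.4869 -0.1082  0.01  ] [ 0.4747 -0.1184  0.01  ]
0.03 [ 0.4738 -0.1192  0.03  ] [ 0.4728 -0.1181  0.03  ]
side [(60, 8244), (70, 10539), (80, 15017), (90, 18258), (100, 20475)]
top [(60, 7327), (70, 9351), (80, 11087), (90, 12959), (100, 22853)]
```

View pics/tube_side.png

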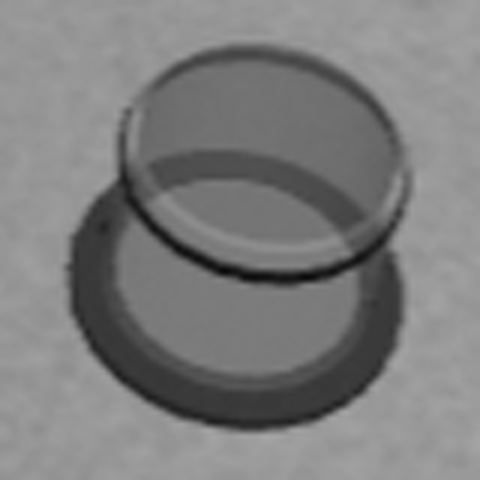

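View pics/tube_top.png

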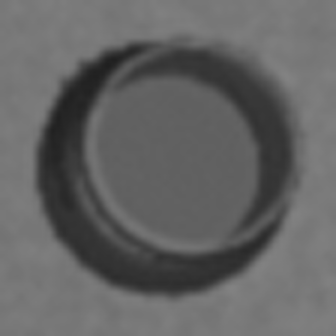

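Heights come out as thick ≈31.5 and 29.8 mm, thin ≈12.5 mm. That confirms the thin disc is the middle one, at (0.583, 0.064). Now the sleeve.

```bash
python3 - <<'E'
from h import *
from plant import robot
P={'side':robot.camera_params('side'),'top':robot.camera_params('top')}
def circ(XY):
    A=np.c_[2*XY,np.ones(len(XY))];s=np.linalg.lstsq(A,(XY**2).sum(1),rcond=None)[0];return s[:2],np.sqrt(s[2]+s[:2]@s[:2])
cen={}
for n,c,r,box in(('side',(370,252),40,None),('top',(356,200),28,None)):
    im=cv2.imread(f'pics/{n}0.png');x,y=c;k=6
    g=cv2.GaussianBlur(cv2.resize(cv2.cvtColor(im,6)[y-r:y+r,x-r:x+r],None,fx=k,fy=k,interpolation=cv2.INTER_CUBIC),(7,7),0)
    m=(g<(100 if n=='side' else 88)).astype(np.uint8)*255
    cs=max(cv2.findContours(m,0,1)[0],key=cv2.contourArea)
    h=cv2.convexHull(cs); mm=np.zeros_like(m);cv2.drawContours(mm,[cs],-1,255,-1)
    pts=cv2.findContours(mm,0,1)[0][0][:,0].astype(float)
    uv=(pts+.5)/k-.5+[x-r,y-r]
    # lower-left unobstructed part : bottom half of foot
    sel= (pts[:,1]>0.58*2*r*k) if n=='side' else ((pts[:,1]-pts[:,0])>-0.05*2*r*k)
    for z in(0,.006):
        XY=np.array([onz(P[n],u,z)[:2] for u in uv[sel]]);c0,R=circ(XY)
        print(n,'foot z',z,c0.round(4),'R',R.round(4),'res',np.abs(np.linalg.norm(XY-c0,axis=1)-R).max().round(4))
    if n=='side':
        sel=pts[:,1]<0.3*2*r*k
        for z in(.068,.08):
            XY=np.array([onz(P[n],u,z)[:2] for u in uv[sel]]);c0,R=circ(XY);print(n,'rim z',z,c0.round(4),R.round(4))
E
```

```text
side foot z 0 [ 0.5174 -0.2864] R 0.055 res 0.0013
side foot z 0.006 [ 0.5133 -0.2883] R 0.0545 res 0.0012
side rim z 0.068 [ 0.4966 -0.2472] 0.002
side rim z 0.08 [ 0.4879 -0.252 ] 0.002
top foot z 0 [ 0.517  -0.2875] R 0.0555 res 0.0021
top foot z 0.006 [ 0.5163 -0.2866] R 0.0553 res 0.0021
```

Call:
servo_tool --increments '[[[-4,-1.5,0],0,8.54],[[-4,-1.5,0],0,8.54],[[-4,-1.5,0],0,8.54],[[-4,-1.5,0],0,8.54],[[-4,-1.5,0],0,8.54],[[-4,-1.5,0],0,8.54],[[-4,-1.5,0],0,8.54],[[-4,-1.5,0],0,8.54]]'

```text
time_s: 0.95
tcp_pos: [0.4239, 0.3283, 0.2312]
orientation: [[-0.964, 0.266, -0.0], [0.266, 0.964, -0.0], [0.0, -0.0, -1.0]]
ft_force: [-0.1, 1.5, 0.2]
opening: 0.0855
```

```bash
python3 - <<'E'
from h import *
from plant import robot
p=robot.camera_params('wrist');im=robot.capture('wrist');cv2.imwrite('pics/w1.png',im)
np.save('w1.npy',p,allow_pickle=True)
for z in(0,.03):print(proj(p,np.array([.4986,.2763,z])))
print(robot.observe()['joint_pos'])
E
```

```text
[260.29159861 238.09807899]
[258.63233562 247.7598451 ]
[37.30754874  3.21463479  8.13525663 94.92338327 -0.12884094 52.88020243]
```

View pics/w1.png

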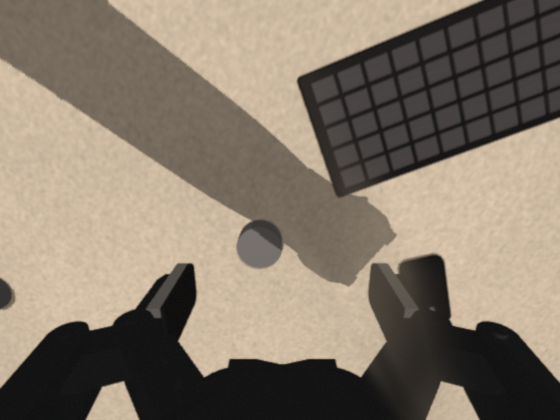

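The disc's top face is at (259,247), as predicted (258.6,247.8). Moving over it and partway down.

Call:
servo_tool --increments '[[[-3,-1,2],0,8.54],[[-3,-1,2],0,8.54],[[-2.6,-1,2],0,8.54],[[0,0,3],0,8.54],[[0,0,3],0,8.54],[[0,0,3],0,8.54],[[0,0,0],0,8.54]]'

```text
time_s: 1.7
tcp_pos: [0.4955, 0.2765, 0.0768]
orientation: [[-0.964, 0.266, -0.006], [0.266, 0.964, -0.004], [0.005, -0.005, -1.0]]
ft_force: [-0.6, -0.3, 0.8]
opening: 0.0851
```

```bash
python3 - <<'E'
from h import *
from plant import robot
s=robot.observe();print(s['time_s'],s['tcp_pos'],s['ft_force'])
cv2.imwrite('pics/w2.png',robot.capture('wrist'));im=robot.capture('side')
cv2.imwrite('pics/s2.png',cv2.resize(im[60:200,100:280],None,fx=4,fy=4))
E
```

```text
1.7 [0.49545887 0.27650646 0.07681711] [-0.60756131 -0.2984179   0.8013903 ]
```

View pics/w2.png

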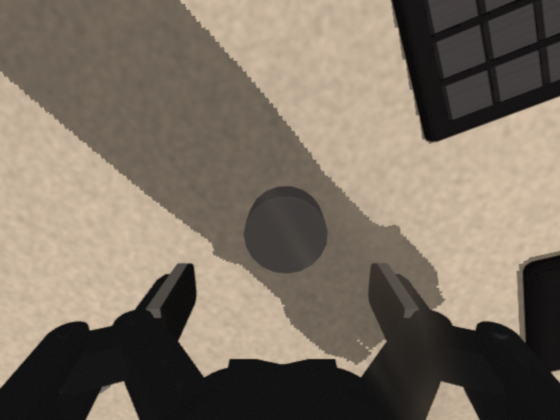

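View pics/s2.png

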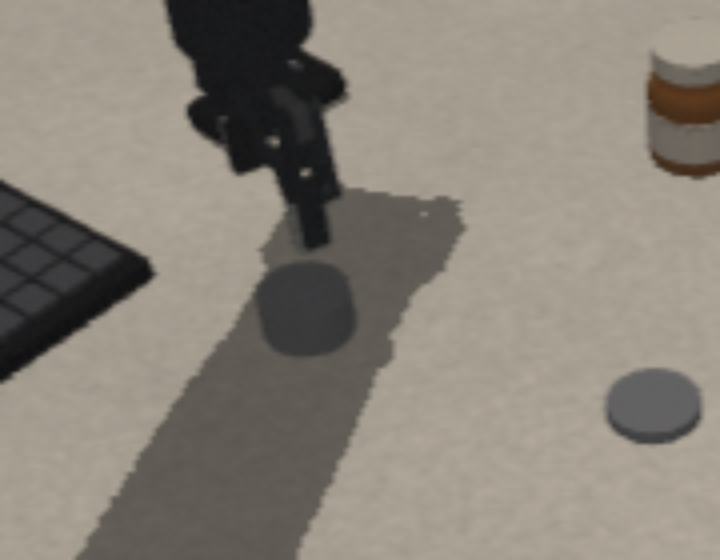

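Disc top at (286,232) in the wrist view, centred between the fingers. Lowering in steps.

Call:
servo_tool --increments '[[[-0.2,0,1.5],0,8.54],[[0,0,1.5],0,8.54],[[0,0,1.5],0,8.54],[[0,0,0.7],0,8.54],[[0,0,0],0,8.54],[[0,0,0],0,8.54]]'

```text
time_s: 2.4
tcp_pos: [0.4996, 0.2773, 0.0294]
orientation: [[-0.964, 0.266, -0.0], [0.266, 0.964, -0.0], [0.0, -0.0, -1.0]]
ft_force: [-0.2, 0.4, 0.2]
opening: 0.0853
```

Call:
servo_tool --increments '[[[0,0,1],0,8.54],[[0,0,0.6],0,8.54],[[0,0,0],0,8.54],[[0,0,0],0,5],[[0,0,0],0,5],[[0,0,0],0,5],[[0,0,0],0,5],[[0,0,0],0,5]]'

```text
time_s: 3.2
tcp_pos: [0.5001, 0.2776, 0.0142]
orientation: [[-0.964, 0.266, 0.001], [0.266, 0.964, 0.001], [-0.001, 0.001, -1.0]]
ft_force: [-0.8, -0.1, 5.0]
opening: 0.0556
```

```bash
python3 - <<'E'
from h import *
from plant import robot
im=robot.capture('side')
cv2.imwrite('pics/s3.png',cv2.resize(im[80:180,120:240],None,fx=6,fy=6,interpolation=cv2.INTER_CUBIC))
s=robot.observe();print(s['time_s'],s['tcp_pos'],s['opening'],s['ft_force'])
E
```

```text
3.25 [0.50005649 0.27756629 0.01417131] 0.055653242593630275 [-0.10522071 -0.74580765  6.3119947 ]
```

View pics/s3.png

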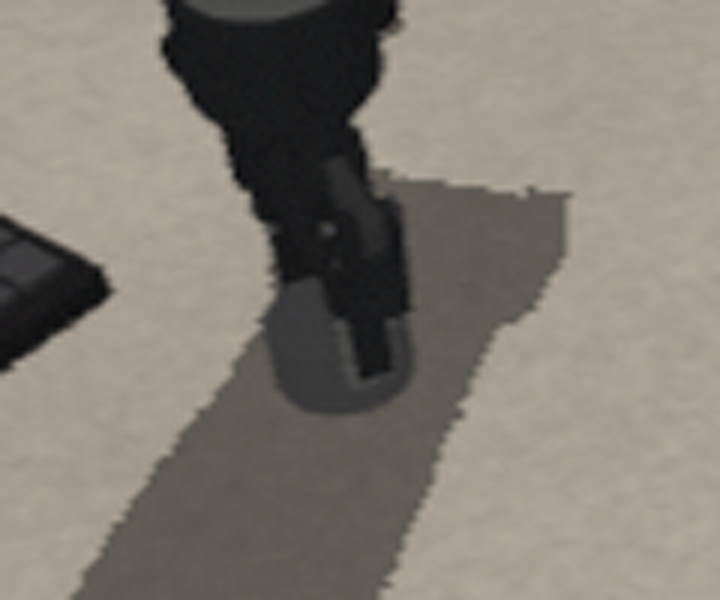

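Grip holds with the tips about 13 mm above the disc's bottom. I'll regrip slightly higher so the disc reaches further into the mouth.

Call:
servo_tool --increments '[[[0,0,0],0,7],[[0,0,0],0,7],[[0,0,-0.4],0,7],[[0,0,0],0,7],[[0,0,0],0,5],[[0,0,0],0,5],[[0,0,0],0,5],[[0,0,0],0,5]]'

```text
time_s: 4.05
tcp_pos: [0.4999, 0.2775, 0.0181]
orientation: [[-0.964, 0.266, 0.001], [0.266, 0.964, 0.001], [-0.001, 0.001, -1.0]]
ft_force: [-0.2, 0.2, 5.3]
opening: 0.0551
```

Call:
servo_tool --increments '[[[0,0,-1],0,5],[[0,0,-2],0,5],[[0,0,-3],0,5],[[0,0,-4],0,5],[[0,0,-3],0,5],[[0,0,-2],0,5],[[0,0,0],0,5],[[0,0,0],0,5]]'

```text
time_s: 4.85
tcp_pos: [0.4996, 0.2773, 0.1669]
orientation: [[-0.964, 0.266, -0.0], [0.266, 0.964, -0.0], [0.0, -0.0, -1.0]]
ft_force: [0.2, -1.2, -2.1]
opening: 0.0552
```

```bash
python3 - <<'E'
from h import *
from plant import robot
im=robot.capture('side');w=robot.capture('wrist')
o=np.zeros((420,800,3),np.uint8);o[:, :400]=cv2.resize(im[20:160,110:243],(400,420));o[:300,400:]=cv2.resize(w,(400,300))
cv2.imwrite('pics/s4.png',o)
s=robot.observe();print(s['time_s'],s['tcp_pos'],s['opening'],s['ft_force'])
E
```

```text
4.95 [0.49903221 0.27697819 0.16565606] 0.05466975683876249 [-0.22124006 -0.12269439 -0.76830754]
```

View pics/s4.png

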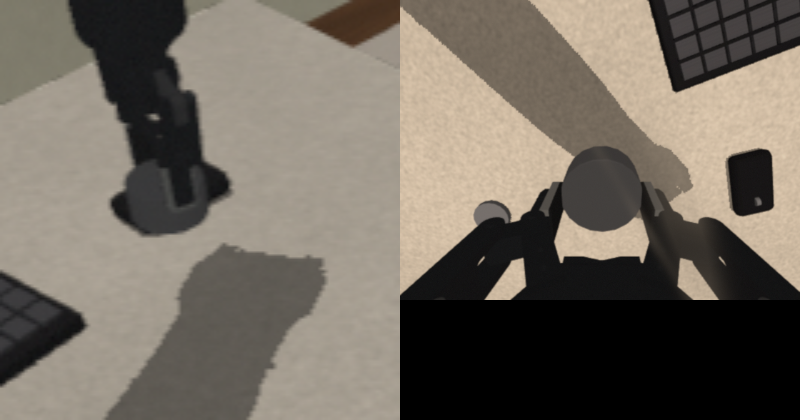

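```bash
python3 - <<'E'
from h import *
from plant import robot
p=robot.camera_params('wrist');w=robot.capture('wrist');s=robot.observe()
cv2.imwrite('pics/w5.png',w);tc=s['tcp_pos'];print(s['time_s'],tc)
Ro=np.array(s['orientation'])
hsv=cv2.cvtColor(w,40);g=cv2.cvtColor(w,6)
for uv in((281,263),):
    for dz in(.012,.008): 
        X=onz(p,uv,tc[2]+dz); print(dz,(Ro.T@(X-tc)).round(4))
for d in (-.029,.029): print(proj(p,tc+Ro@np.array([d,0,-.012])))
E
```

```text
5.0 [0.49899764 0.27695472 0.16563247]
0.012 [ 0.0084 -0.0011 -0.012 ]
0.008 [ 0.0062 -0.0011 -0.008 ]
[283.0112198  326.19010178]
[283.25478342 223.69688363]
```

View pics/w5.png

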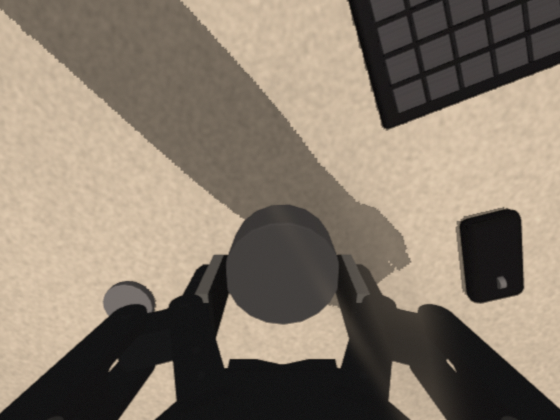

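Held level and centred (top face rows ~222–322, predicted 224–326). Carrying it to the sleeve.

Call:
servo_tool --increments '[[[-0.8,-2.5,0],0,5],[[-1.4,-4.5,0],0,5],[[-1.4,-4.5,0],0,5],[[-1.4,-4.5,0],0,5],[[-1.4,-4.5,0],0,5],[[-1.4,-4.5,0],0,5],[[-1.4,-4.5,0],0,5],[[-1.4,-4.5,0],0,5]]'

```text
time_s: 5.8
tcp_pos: [0.5107, -0.0805, 0.1662]
orientation: [[-0.964, 0.266, -0.001], [0.266, 0.964, 0.0], [0.001, -0.0, -1.0]]
ft_force: [1.2, -0.3, -1.1]
opening: 0.0552
```

Call:
servo_tool --increments '[[[-1.4,-4.5,0],0,5],[[-1.4,-4.5,0],0,5],[[-1.4,-4.5,0],0,5],[[-0.8,-2.5,0],0,5],[[0,0,0],0,5],[[0,0,0],0,5]]'

```text
time_s: 6.4
tcp_pos: [0.5166, -0.2464, 0.166]
orientation: [[-0.964, 0.267, -0.002], [0.267, 0.964, 0.001], [0.002, 0.001, -1.0]]
ft_force: [0.0, -0.3, -1.1]
opening: 0.0552
```

```bash
cat > look.py <<'E'
from h import *
from plant import robot
import sys
p=robot.camera_params('wrist');w=robot.capture('wrist');im=robot.capture('side');t=robot.capture('top')
s=robot.observe();n=sys.argv[1]
cv2.imwrite(f'pics/w{n}.png',w);cv2.imwrite(f'pics/side{n}.png',im);cv2.imwrite(f'pics/top{n}.png',t)
o=np.zeros((420,800,3),np.uint8);o[:,:400]=cv2.resize(im[140:350,270:470],(400,420));o[:300,400:]=cv2.resize(w,(400,300))
o[300:,500:700]=cv2.resize(t[160:232,300:420],(200,120))
cv2.imwrite(f'pics/look{n}.png',o)
Ro=np.array(s['orientation']);d=Ro.T@(np.array([.517,-.287,.08])-s['tcp_pos'])
print(s['time_s'],s['tcp_pos'],s['opening'],s['ft_force'],'to tube rim, tool cm',(100*d).round(2),'rim px wrist',proj(p,np.array([.517,-.287,.08])))
E
python3 look.py 6
```

```text
6.55 [ 0.51713821 -0.24511075  0.166967  ] 0.05516449621564195 [ 0.08631755  0.19751556 -1.95835597] to tube rim, tool cm [-1.1  -4.05  8.69] rim px wrist [235.17685962 226.64506382]
```

View pics/look6.png

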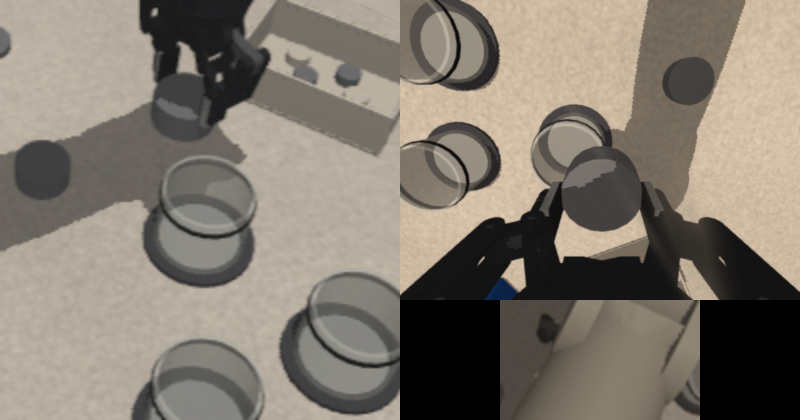

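Rim centre in the wrist view is about (236,222), prediction (235,227). Moving over it and lowering partway.

Call:
servo_tool --increments '[[[-0.5,-2,0],0,5],[[-0.5,-2,0],0,5],[[0,0,1.5],0,5],[[0,0,2],0,5],[[0,0,1],0,5],[[0,0,0],0,5],[[0,0,0],0,5]]'

```text
time_s: 7.25
tcp_pos: [0.5164, -0.2869, 0.1229]
orientation: [[-0.964, 0.265, 0.0], [0.265, 0.964, -0.0], [-0.0, -0.0, -1.0]]
ft_force: [1.2, 0.2, -1.7]
opening: 0.0546
```

```bash
python3 look.py 7
```

```text
7.4 [ 0.51667376 -0.28741206  0.1234293 ] 0.05549390523955357 [ 0.11901572 -0.46706379 -1.35103622] to tube rim, tool cm [-0.01  0.05  4.34] rim px wrist [283.01455333 235.32267155]
```

View pics/look7.png

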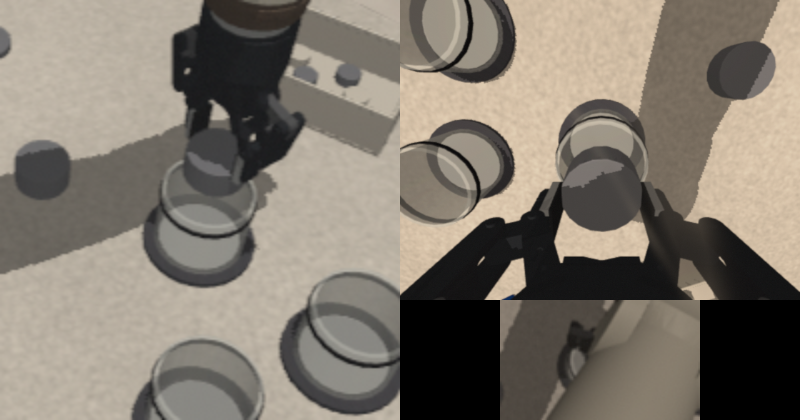

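Aligned (rim columns 556–648, disc centre 601). Lowering into the mouth.

Call:
servo_tool --increments '[[[0,0,1],0,5],[[0,0,1],0,5],[[0,0,1],0,5],[[0,0,0.5],0,5],[[0,0,0.2],0,5],[[0,0,0],0,5],[[0,0,0],0,5]]'

```text
time_s: 8.1
tcp_pos: [0.5163, -0.2875, 0.0856]
orientation: [[-0.964, 0.266, 0.0], [0.266, 0.964, -0.0], [-0.0, -0.0, -1.0]]
ft_force: [0.4, 0.1, -0.7]
opening: 0.0554
```

```bash
python3 look.py 8
```

```text
8.25 [ 0.51637948 -0.28754441  0.08572888] 0.05513004482562156 [-0.04982235  0.44026414 -1.30017722] to tube rim, tool cm [-0.05  0.07  0.57] rim px wrist [284.29676518 261.94462004]
```

View pics/look8.png

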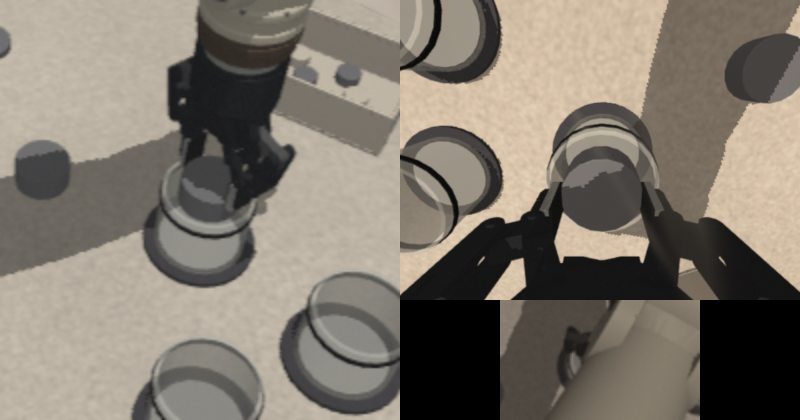

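Call:
servo_tool --increments '[[[0,0,0],0,8.54],[[0,0,0],0,8.54],[[0,0,0],0,8.54],[[0,0,0],0,8.54],[[0,0,0],0,8.54],[[0,0,-2],0,8.54],[[0,0,-4],0,8.54],[[0,0,-4],0,8.54]]'

```text
time_s: 9.05
tcp_pos: [0.5157, -0.2871, 0.1859]
orientation: [[-0.964, 0.266, -0.001], [0.266, 0.964, 0.001], [0.002, 0.0, -1.0]]
ft_force: [0.4, -0.6, 0.0]
opening: 0.0853
```

Call:
servo_tool --increments '[[[1,3,0],0,8.54],[[1,4,0],0,8.54],[[1,4,0],0,8.54],[[1,2,0],0,8.54],[[0,0,0],0,8.54],[[0,0,0],0,8.54]]'

```text
time_s: 9.65
tcp_pos: [0.5123, -0.1513, 0.1855]
orientation: [[-0.964, 0.265, 0.001], [0.265, 0.964, -0.0], [-0.001, -0.0, -1.0]]
ft_force: [-0.4, 0.5, 0.3]
opening: 0.0851
```

```bash
python3 look.py 9; python3 - <<'E'
from h import *
from plant import robot
s=robot.observe();Ro=np.array(s['orientation'])
print(s['joint_pos'],'discR tool cm',(100*(Ro.T@(np.array([.473,-.1185,.018])-s['tcp_pos']))).round(2),proj(robot.camera_params('wrist'),np.array([.473,-.1185,.03])))
E
```

```text
9.8 [ 0.51223859 -0.15233521  0.18514812] 0.08577386108126255 [-0.12563805  0.08899602 -0.46651855] to tube rim, tool cm [ -4.05 -12.85  10.52] rim px wrist [140.81104391 248.04141941]
[-1.65586286e+01  2.12134587e+00  1.95968088e+00  8.98436601e+01
 -6.34084456e-03 -1.09756893e+00] discR tool cm [ 4.68  2.22 16.72] [305.4609115  145.19152774]
```

View pics/look9.png

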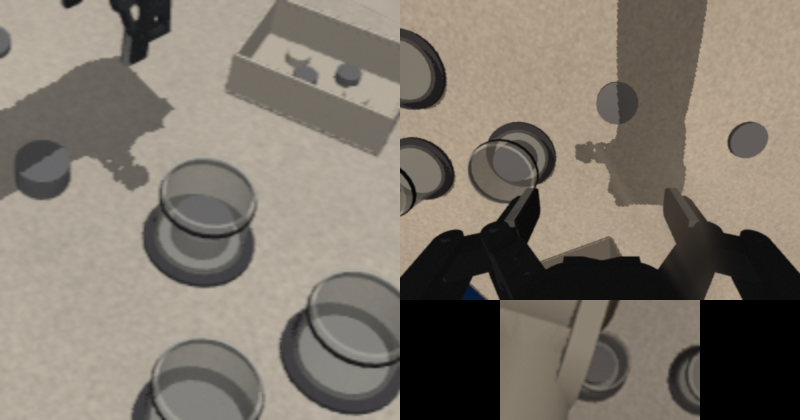

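First disc lies flat in the sleeve. The second is at (304,144) in the wrist view, prediction (305,145). Going to it.

Call:
servo_tool --increments '[[[2.3,1.1,1],0,8.54],[[2.4,1.1,2],0,8.54],[[0,0,3],0,8.54],[[0,0,3],0,8.54],[[0,0,2],0,8.54],[[0,0,0],0,8.54],[[0,0,0],0,8.54]]'

```text
time_s: 10.5
tcp_pos: [0.4727, -0.1184, 0.0757]
orientation: [[-0.964, 0.267, -0.0], [0.267, 0.964, 0.0], [0.0, -0.0, -1.0]]
ft_force: [0.6, -0.4, 0.4]
opening: 0.0854
```

```bash
python3 look.py a; python3 - <<'E'
from h import *
from plant import robot
s=robot.observe();Ro=np.array(s['orientation'])
print('discR tool cm',(100*(Ro.T@(np.array([.473,-.1185,.018])-s['tcp_pos']))).round(2),proj(robot.camera_params('wrist'),np.array([.473,-.1185,.03])))
E
```

```text
10.65 [ 0.47353907 -0.11824515  0.07677023] 0.08546726651316935 [-0.47988939  0.93296269 -0.31243062] to tube rim, tool cm [ -8.68 -15.11  -0.31] rim px wrist [ 37.181349   396.47508085]
discR tool cm [ 0.06 -0.04  5.88] [282.38734817 231.63911816]
```

View pics/wa.png

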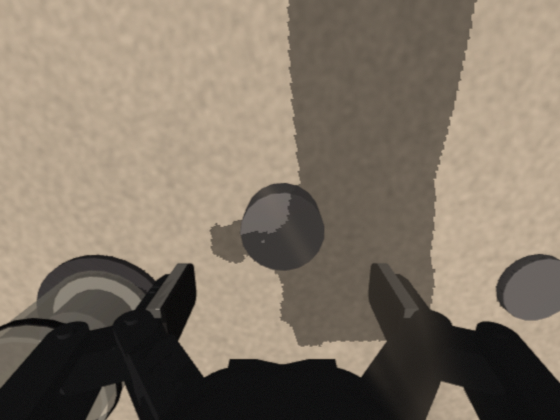

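Aligned (disc top at (282,231)). Lowering and gripping.

Call:
servo_tool --increments '[[[0,0,1.5],0,8.54],[[0,0,1.5],0,8.54],[[0,0,1.5],0,8.54],[[0,0,1],0,8.54],[[0,0,0.3],0,8.54],[[0,0,0],0,8.54],[[0,0,0],0,8.54]]'

```text
time_s: 11.35
tcp_pos: [0.473, -0.1178, 0.0177]
orientation: [[-0.964, 0.266, 0.001], [0.266, 0.964, -0.0], [-0.001, -0.0, -1.0]]
ft_force: [-0.7, -0.3, -0.6]
opening: 0.0856
```

Call:
servo_tool --increments '[[[0,0,0],0,5],[[0,0,0],0,5],[[0,0,0],0,5],[[0,0,0],0,5],[[0,0,0],0,5],[[0,0,0],0,5]]'

```text
time_s: 11.95
tcp_pos: [0.4733, -0.1179, 0.0185]
orientation: [[-0.964, 0.266, 0.002], [0.266, 0.964, -0.0], [-0.002, 0.0, -1.0]]
ft_force: [-1.7, 0.6, 6.0]
opening: 0.0552
```

Call:
servo_tool --increments '[[[0,0,-1],0,5],[[0,0,-3],0,5],[[0,0,-4],0,5],[[0,0,-4],0,5],[[0,0,-2],0,5],[[0,0,0],0,5]]'

```text
time_s: 12.55
tcp_pos: [0.4741, -0.1181, 0.1612]
orientation: [[-0.964, 0.266, 0.005], [0.266, 0.964, -0.001], [-0.006, 0.0, -1.0]]
ft_force: [0.1, -1.0, -1.3]
opening: 0.0551
```

Call:
servo_tool --increments '[[[-1.2,-2.1,0],0,5],[[-2.2,-4,0],0,5],[[-2.2,-4,0],0,5],[[-2,-3,0],0,5],[[-1.1,-2,0],0,5],[[0,0,0],0,5],[[0,0,0],0,5]]'

```text
time_s: 13.25
tcp_pos: [0.5159, -0.2863, 0.1561]
orientation: [[-0.964, 0.266, -0.002], [0.266, 0.964, 0.001], [0.002, 0.001, -1.0]]
ft_force: [-0.7, 0.2, -1.4]
opening: 0.0552
```

Call:
servo_tool --increments '[[[0,0,1],0,5],[[0,0,1.5],0,5],[[0,0,1],0,5],[[0,0,0],0,5],[[0,0,0],0,5]]'

```text
time_s: 13.75
tcp_pos: [0.5163, -0.286, 0.122]
orientation: [[-0.964, 0.265, -0.001], [0.265, 0.964, 0.0], [0.001, 0.0, -1.0]]
ft_force: [-0.4, -0.5, -1.2]
opening: 0.055
```

```bash
python3 look.py b
```

```text
13.9 [ 0.51673143 -0.28652263  0.12290226] 0.05522092884184016 [-0.25428666  0.77798703 -0.93001817] to tube rim, tool cm [-0.03 -0.04  4.29] rim px wrist [281.83706715 236.49916731]
```

View pics/lookb.png

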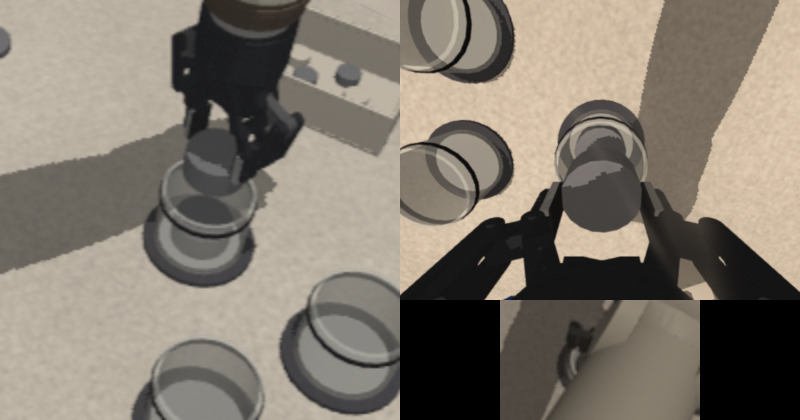

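Second disc is held level over the sleeve, with the first visible below. Lowering into the mouth and releasing.

Call:
servo_tool --increments '[[[0,0,1],0,5],[[0,0,1],0,5],[[0,0,1],0,5],[[0,0,0.5],0,5],[[0,0,0.2],0,5],[[0,0,0],0,5],[[0,0,0],0,5]]'

```text
time_s: 14.6
tcp_pos: [0.5166, -0.2865, 0.0856]
orientation: [[-0.964, 0.266, 0.0], [0.266, 0.964, -0.0], [-0.0, -0.0, -1.0]]
ft_force: [0.4, -0.3, -1.1]
opening: 0.0549
```

Call:
servo_tool --increments '[[[0,0,0],0,8.54],[[0,0,0],0,8.54],[[0,0,0],0,8.54],[[0,0,0],0,8.54],[[0,0,0],0,8.54],[[0,0,-2],0,8.54],[[0,0,-4],0,8.54],[[0,0,-4],0,8.54]]'

```text
time_s: 15.4
tcp_pos: [0.516, -0.2862, 0.1859]
orientation: [[-0.964, 0.266, -0.001], [0.266, 0.964, 0.001], [0.001, 0.0, -1.0]]
ft_force: [0.3, -0.4, 0.6]
opening: 0.0854
```

Call:
servo_tool --increments '[[[1,3,0],0,8.54],[[1,4,0],0,8.54],[[1,4,0],0,8.54],[[1,4,0],0,8.54],[[1,4,0],0,8.54],[[1,2,0],0,8.54],[[0,0,0],0,8.54],[[0,0,0],0,8.54]]'

```text
time_s: 16.2
tcp_pos: [0.5145, -0.0679, 0.1855]
orientation: [[-0.964, 0.264, 0.0], [0.264, 0.964, -0.0], [-0.001, -0.0, -1.0]]
ft_force: [-0.6, -0.8, 0.0]
opening: 0.0853
```

```bash
python3 look.py c; python3 - <<'E'
from h import *
s=cv2.imread('pics/sidec.png');t=cv2.imread('pics/topc.png')
o=np.zeros((480,800,3),np.uint8);o[:,:480]=cv2.resize(s[212:292,330:410],(480,480),interpolation=2);o[:320,480:]=cv2.resize(t[172:228,328:384],(320,320),interpolation=2)
cv2.imwrite('pics/fin.png',o)
E
```

```text
16.35 [ 0.51451515 -0.06897737  0.18524398] 0.08564670122106623 [0.78316059 0.80297535 0.01071686] to tube rim, tool cm [ -6.05 -20.94  10.53] rim px wrist [ 57.06532615 267.40033105]
```

View pics/fin.png

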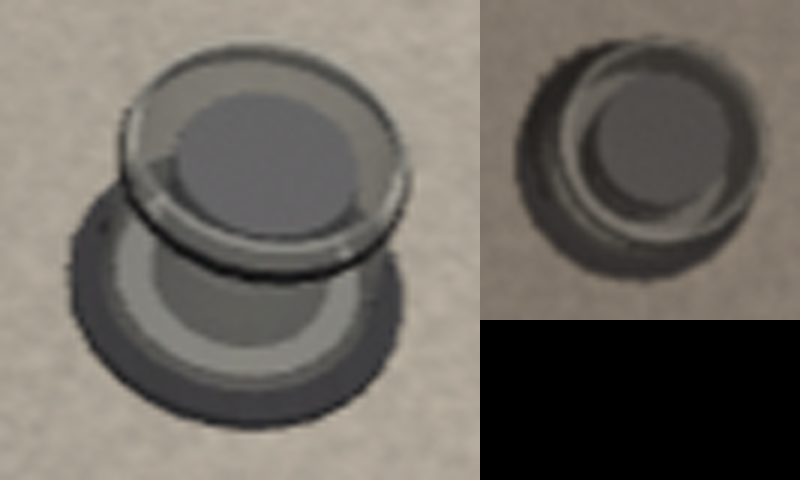

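View pics/topc.png

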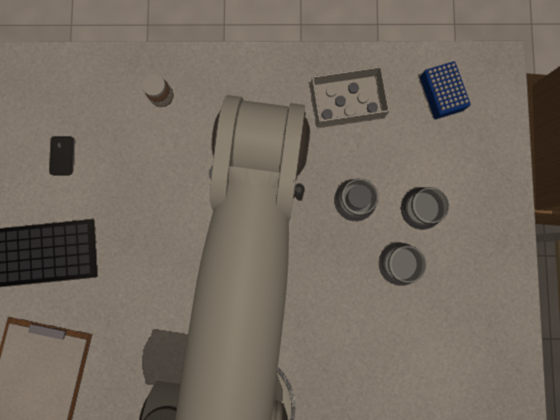

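Both views show one flat top face, at about (374,239) in the side view and (360,196) in the top view. I check its height, and the thin disc.

```bash
python3 - <<'E'
from h import *
from plant import robot
ps,pt=robot.camera_params('side'),robot.camera_params('top')
print(tri(ray(ps,(374.2,239.1)),ray(pt,(359.4,195.9))))
a=cv2.imread('pics/side0.png')[145:178,240:286];b=cv2.imread('pics/sidec.png')[145:178,240:286]
def c(g):
    h=cv2.cvtColor(g,40);m=((g.max(2).astype(int)-g.min(2)<15)&(g.max(2)<105)).astype(np.uint8);M=cv2.moments(m,True);return M['m00'],M['m10']/M['m00'],M['m01']/M['m00']
print(c(a),c(b));cv2.imwrite('pics/thin.png',cv2.resize(np.hstack([a,b]),None,fx=7,fy=7))
E
```

```text
(array([ 0.51720974, -0.28806728,  0.06801126]), np.float64(0.0006896716226408317))
(348.0, 22.9683908045977, 16.336206896551722) (636.0, 28.812893081761008, 20.479559748427672)
```

View pics/thin.png

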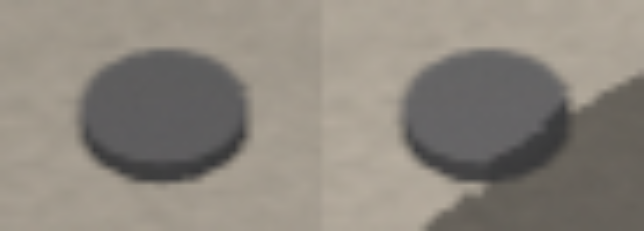

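The stack's top measures 68.0 mm high and about 1 mm off the axis. The thin disc has not moved; the mask numbers differ only because of the arm's shadow.

```bash
python3 -c "
from plant import robot
print(robot.job_done())"
```

```text
the job is handed in; nothing more can be done
None
```

Both thick discs are stacked in the leftmost sleeve, which I measured at (0.517, −0.287). The job was handed in at about 16 s, with the gripper open and clear; no verdict is reported.

**Stack:** the last two-view check put the centre of its top at (0.517, −0.288) and 68.0 mm high. That is on the mark and about 1 mm off the axis. It looked flat in both views.

**Thin disc:** in the side view it is in the same place as at the start. An automatic colour-mask comparison of the thin disc disagreed, because the arm's shadow fell across that crop. I relied on the direct side-by-side view instead.

**Failed or odd checks:**
- **Rim fit:** my automatic circle fit of the sleeve rim in the side view failed, with a nonsense radius of 2 mm. I located the sleeve from its foot in two views and checked the rim by eye in the wrist camera, so its 80 mm height was taken from the text and not measured on its own.
- **Gripper opening:** it read about 55 mm on the 58 mm discs, but the wrist view showed the first disc centred and held level.

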